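Index the tube swing arm one hole towards the label roll

TASK

The sample tube on the swing arm is to be labelled next. Hook the closed fingertips through the pull ring and lift the spring index pin from beneath the ring's top bar (do not pinch the ring), swing the arm one hole towards the label roll, and let go so that the pin springs fully home in that hole. Leave the other things on the bench where they are.

Things in the scene. Friction and masses are not known exactly. Their poses are not given: they have to be found in the camera images.
- index_fixture: Swing-arm tube holder, dark steel base, aluminium arm; fixed. Origin on the arm's vertical pivot axis at bench level; x from sector to pivot (away from the robot and to its right), y 90 deg left of x, z up. Hub 57 mm high. Index sector on the -x side, 26 mm high, 141 to 179 mm from the axis, five 12 mm holes at radius 160 mm, 20 deg (56 mm) apart, middle one on the -x axis.
- swing_arm (a joint): Arm angle q about the pivot, rad; 0 in the middle hole (the start), positive when the ring end swings to the fixture's +y: pin axis at fixture (-0.16 cos q, +0.16 sin q). Holes at 0, +-0.349, +-0.698; play 0.006. Friction about 1 N at the ring; stays where left while the pin is up. Bar 28 mm wide, top 44 mm above the bench.
- index_pin (a joint): Height of the spring index pin, m: 0 fully home, 0.018 at the upper stop. Raised 0.012 it clears the hole. Between holes a released pin rides on the sector at about 0.012 and snaps into the next hole by itself if the arm is pushed on by the ring. The spring pulls it down with 4 N at home, 7 N at the top.
- ring_centre (a point): Centre of the opening of the steel pull ring on the pin; at rest 91 mm above the bench, 146 mm from the pivot axis. Moves with arm and pin; axes of the arm: x from pin to pivot, y across, z up. Oblong ring of 6 mm wire, opening 54 mm wide (y) by 36 mm high, leaning 42 deg from upright towards the pivot: it faces away from the pivot and upward, normal (-0.74, 0, 0.67).
- ring_top (a point): Middle of the ring's top bar (wire centre), under which the fingertips hook: (0.014, 0, 0.016) from ring_centre, 106 mm above the bench at rest. Axes lean with the ring: x normal to the opening, inward and down, y along the bar, z up in the ring's plane. 48 mm are free between ring and tube cup; the arm bar's top is 47 mm below ring_centre.
- tube_foot (a point): Foot of the capped sample tube that stands fixed in its cup on the arm, 65 mm from the pivot axis, 48 mm above the bench; the tube is 18 mm thick, its top 135 mm above the bench. It turns with the arm.
- label_roll: White roll of labels lying flat, 82 mm across, 40 mm high, origin at the centre of its underside. It lies on the fixture's +y or -y side and tells which way to swing. Loose; leave it.
- ink_pad: Blue stamp-pad tin 75 x 112 x 18 mm, origin at the centre of its underside, on the fixture's other side. Loose; leave it.
- timer: White bench timer 68 x 62 x 24 mm, origin at the centre of its underside. Leave it.
- stamp: Wooden hand stamp, 78 mm high, origin at the centre of its underside. Leave it.
- loose_tube: Capped sample tube lying on the bench, 88 mm long, 18 mm thick, origin under its middle. Leave it.
Not all that is in view belongs to the job. What is meant by the label_roll is not purple, and is the larger of those in its own colour.

How it is judged:
On the way, in this order (a step that is already met when the one before it is completed fails the run):
1. the index pin is drawn clear of its hole (at least 12 mm) with the arm still at its first hole (value of joint index_pin above 0.012 m and value of joint swing_arm between -0.06 and 0.06 rad), for 0.1 s.
2. the pin drops home in the next hole on the label roll's side (value of joint index_pin below 0.002 m and ((y of label_roll in the frame of index_fixture above 0 m and value of joint swing_arm between 0.319 and 0.379 rad) or (y of label_roll in the frame of index_fixture below 0 m and value of joint swing_arm between -0.379 and -0.319 rad))), for 0.2 s.
At the end, for the whole second after the job is handed in: The arm rests within 0.03 rad of the neighbouring hole (0.349 rad from the start) on the label roll's side, with the pin less than 2 mm from fully home (all of step 2 and velocity of joint swing_arm between -0.05 and 0.05 rad/s); the robot touches nothing.
It fails at once if the pin is held up with the gripper above the ring's top bar (ring pinched or held from above instead of hooked from beneath) (value of joint index_pin above 0.006 m and z of the grasp point in the frame of ring_top above -0.002 m and contact force between the fingers and index_pin above 1 N).
It fails at once if another thing on the bench is moved or lifted by more than 20 mm (distance of any of label_roll, ink_pad, timer, stamp, loose_tube from where it was at the start of the episode above 0.02 m).
It also fails if it takes over 42 s, if anything falls off the work surface, if the arm or the gripper's body presses on something with over 40 N, if the wrist force passes 120 N, or if a joint passes its speed limit or range.

ROBOT

A 7-joint arm with a two-finger parallel gripper is mounted at the origin on a cart in front of the work surface, level with it; the furniture and walls round the work are solid. World frame = base frame: x ahead of the robot, y to its left, z up, the work surface at z = 0. Lengths are in m, angles in rad, forces in N, time in s.
With the tool pointing down it reaches from about 0.4 to 0.85 m from the base axis. Payload 4.5 kg.
Tool frame: the origin (TCP) lies midway between the tips of the shut fingers; the grasp point (between the pads) lies hold_point_z behind it (hold_point_z is the distance from the TCP to the grasp point, in m); z points along the fingers, y is the line along which they close (so a half turn about z gives the same grasp; the last joint's range is limited). The gripper opens to 88 mm and grips with 3 to 60 N. Pads are 18 mm wide; open, the fingers measure 123 mm over their backs; the gripper's body (75 mm by 187 mm) begins 45 mm behind the grasp point.
Start: joints at [-1.288, 0.689, -0.195, 1.565, 0.157, 0.902, -0.215], TCP at [0.154, 0.606, 0.239] pointing down, gripper open.
Joint ranges: [-3.01, 3.01], [-0.46, 2.08], [-1.47, 1.51], [0.13, 2.56], [-1, 4.14], [0.04, 2.09], [-2.66, 2.66]. Speed limits (rad/s): [2.57, 2.57, 3.14, 3.14, 3.14, 3.14, 3.14].

INTERFACE

Orientations are given as a unit quaternion [w, x, y, z].
In Python, from bench import reach, line_to, goto_joints, move_gripper, wait, ik, snapshot, IKError, sign_off, recognise, read_time_s, read_joint_pos, read_qvel, read_joint_torque, read_tool_pos, read_orientation, read_wrist_force, read_moment, read_gripper_width, read_grip_force, hold_point_z gives the robot as it stands. Calls block until the motion is done:
- reach(position, orientation): joint-space move of the TCP to a pose.
- line_to(position, ori=None, vel=0.15, until_force=None): straight line of the TCP; ori=None keeps the orientation; vel is the mean speed in m/s. With until_force (N) it stops when the force on the tool has changed by that much, and returns True; else False.
- goto_joints(angles): joint-space move.
- move_gripper(opening, strength=None): finger opening in m; strength is the grip in N (None keeps the last); returns when the fingers have stopped.
- wait(seconds).
- ik(position, orientation): joint angles nearest the present ones, or None.
- snapshot(name): name is "side" or "top"; returns a dict with "color" (480x640x3 uint8, blue, green, red), "fovy" (degrees; the focal length in pixels is half the picture's height over the tangent of half this angle, whatever the lens; pixels are square), "cx", "cy" (the principal point, pixels), "eye" and "attitude" of the camera in the world. Camera axes: x right, y down, z forward; pixel columns grow to the right and rows downward; lengths in m; the calibration is good to about 2 mm. A picture is of the moment at which its call begins. There is no depth.
A pose or a line that the arm cannot do raises IKError and nothing moves.
- sign_off(): hands the job in; it is judged then, once.
Trained networks look in the newest picture that a camera, given by its name, has taken for a name from the list of things; names that differ only in an ending like _2 or _b are one class to them, and where a whole thing is asked for, a point or a joint stands for the part that bears it (a point fixed in the world has none). Each returns a list of dicts, best first, with "conf" (0 to 1); they miss things now and then, are a little off and sometimes report something else, mostly with a low value. They report only what shows in the picture. A call takes as long as a camera call. They do not tell look-alikes from the thing itself.
- recognise(camera, name): "at" ([column, row] in pixels, amid what is visible of it).
Readings, each from a call of its own:
- read_time_s(): time.
- read_joint_pos(): joint angles.
- read_qvel(): joint speeds.
- read_joint_torque(): joint torques, N m.
- read_tool_pos(): TCP position.
- read_orientation(): TCP orientation.
- read_wrist_force(): force on the tool from outside, world axes, zero at the start.
- read_moment(): the same for the moment, N m.
- read_gripper_width(): finger opening in m.
- read_grip_force(): force on a finger pad.
Only numpy, scipy, OpenCV 4.12 (cv2) and the standard library are available. Lean on these libraries where they do the work, as an engineer would, in place of code of your own. Each camera call takes 0.05 s, during which the arm holds its last target. There are 200 camera calls.

## Working session

There is one attempt and no reset: what is moved stays moved. The work goes in short steps, each a Python script; the robot and the scene stay as the last script left them, time stands still between calls to the robot, and variables do not carry over. Pictures are saved under pics/ and viewed, at most 10 in all, crops included, and the job is handed in when it is done.

```bash
ls; mkdir -p pics
python3 - <<'E'
from bench import *
import cv2
for n in("side","top"):
    s=snapshot(n); cv2.imwrite(f"pics/{n}0.png",s["color"]); print(n,s["fovy"],s["cx"],s["cy"],s["eye"],s["attitude"])
    for o in["index_fixture","swing_arm","index_pin","ring_centre","ring_top","tube_foot","label_roll","ink_pad"]:
        print(o,[(d["at"],round(d["conf"],2)) for d in recognise(n,o)])
print(hold_point_z,read_time_s(),read_orientation())
E
```

```text
pics
side 44.930116278538655 325.3443093165258 238.96013809474073 [0.39276727 1.42533812 0.61455306] [ 0.0514639  -0.06465372  0.82434706 -0.56002079]
index_fixture [([342.0, 300.2], 0.72)]
swing_arm [([344.8, 283.0], 0.79), ([366.5, 281.4], 0.46)]
index_pin [([367.7, 284.6], 0.75)]
ring_centre [([369.6, 283.8], 0.57)]
ring_top [([365.0, 285.3], 0.64), ([343.3, 233.2], 0.48)]
tube_foot [([345.1, 279.7], 0.77)]
label_roll [([292.4, 353.6], 0.92), ([246.3, 281.4], 0.88), ([271.4, 322.4], 0.65), ([343.2, 232.4], 0.24)]
ink_pad [([380.3, 263.9], 0.58), ([393.7, 358.2], 0.24)]
top 43.2439168983947 326.25301956174854 249.00485406595476 [0.34070385 0.18586359 1.69430892] [ 0.06191949 -0.69643789  0.71231407 -0.06122842]
index_fixture [([288.2, 278.6], 0.81)]
swing_arm [([271.8, 299.7], 0.51)]
index_pin [([438.6, 322.2], 0.75), ([270.1, 302.5], 0.57)]
ring_centre [([267.8, 300.1], 0.46)]
ring_top [([271.5, 301.2], 0.68)]
tube_foot [([289.4, 285.1], 0.62), ([441.0, 325.3], 0.29)]
label_roll [([241.8, 237.2], 0.87), ([210.9, 260.9], 0.81), ([316.7, 194.4], 0.74)]
ink_pad [([364.3, 301.6], 0.63)]
0.0187 0.9 [5.10905885e-06 1.24043450e-01 9.92276786e-01 4.31906559e-05]
```

View pics/side0.png

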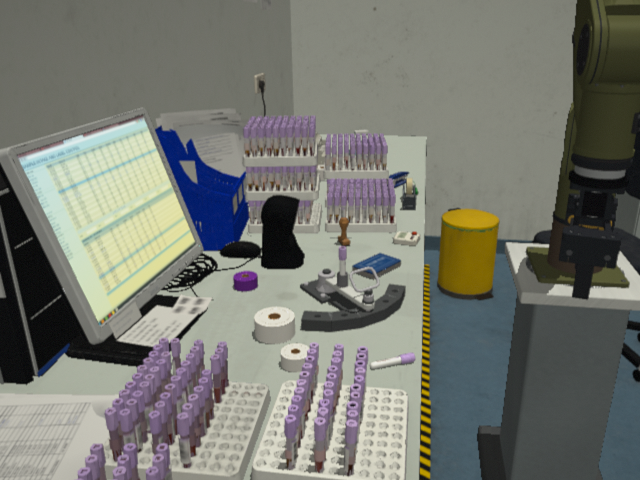

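View pics/top0.png

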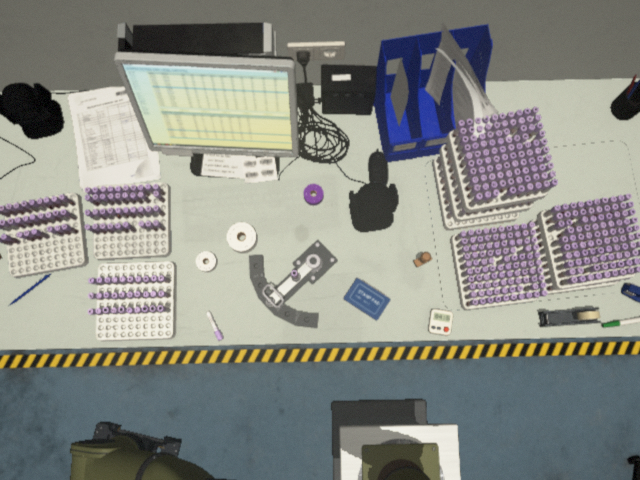

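The side view shows the ring near (365,280) and the large white roll at (274,323). The top view shows the pivot near (313,262), the ring near (273,297), the big roll at (241,237), which is on the fixture's +y side, and the ink pad at (367,297). Next I'll zoom in.

```bash
cat > h.py <<'E'
import numpy as np
from scipy.spatial.transform import Rotation as R
def cam(s):
    f=240/np.tan(np.radians(s["fovy"])/2); q=np.array(s["attitude"]); return f,R.from_quat(q[[1,2,3,0]]).as_matrix()
def px2w(s,uv,z):
    f,M=cam(s); d=M@np.array([(uv[0]-s["cx"])/f,(uv[1]-s["cy"])/f,1]); e=np.array(s["eye"]); return e+d*(z-e[2])/d[2]
def w2px(s,p):
    f,M=cam(s); c=M.T@(np.array(p)-s["eye"]); return np.array([s["cx"]+f*c[0]/c[2],s["cy"]+f*c[1]/c[2]])
E
python3 - <<'E'
import cv2,pickle
from bench import *
from h import *
S={n:snapshot(n) for n in("side","top")}; pickle.dump(S,open("s0.pkl","wb"))
a=cv2.resize(S["top"]["color"][220:335,235:345],None,fx=5,fy=5,interpolation=cv2.INTER_CUBIC); cv2.imwrite("pics/tz.png",a)
a=cv2.resize(S["side"]["color"][240:340,290:420],None,fx=6,fy=6,interpolation=cv2.INTER_CUBIC); cv2.imwrite("pics/sz.png",a)
t=S["top"]
piv=px2w(t,(313,262),.057);ring=px2w(t,(273,297),.091);print(piv,ring,np.hypot(*(piv-ring)[:2]),px2w(t,(241,237),.04))
E
```

```text
[0.59388359 0.22128125 0.057     ] [0.49714583 0.32835663 0.091     ] 0.1443029121164202 [0.67149371 0.42083895 0.04      ]
```

View pics/tz.png

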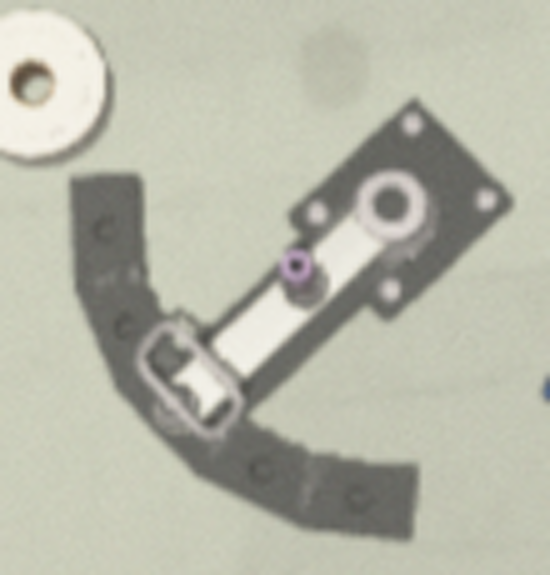

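View pics/sz.png

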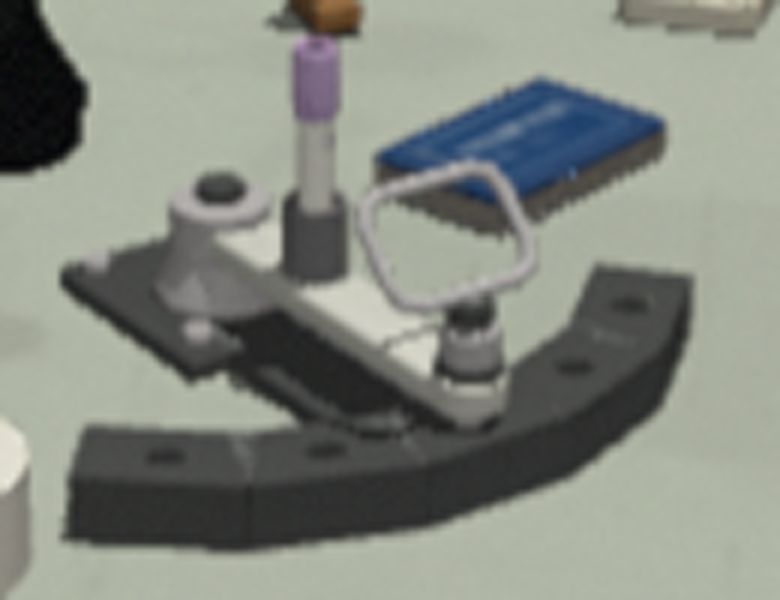

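The zooms show the hub at (391,206), holes at (105,228), (124,324), (262,470) and (358,496), and the ring at (190,377) in the top crop. The side crop shows the ring opening centred near (450,235). I'll fit the fixture pose and check IK.

Run:
```python
import pickle
from bench import *
from h import *
from scipy.optimize import least_squares
S=pickle.load(open("s0.pkl","rb"))
T=lambda u,v:np.array([(u+.5)/5-.5+235,(v+.5)/5-.5+220]); D=lambda u,v:np.array([(u+.5)/6-.5+290,(v+.5)/6-.5+240])
def hole(q): return (-.16*np.cos(q),.16*np.sin(q),.026)
P=[("top",T(391,206),(0,0,.057)),("top",T(105,228),hole(.698)),("top",T(124,324),hole(.349)),("top",T(262,470),hole(-.349)),("top",T(358,496),hole(-.698)),
("top",T(296,266),(-.065,0,.135)),("top",T(190,377),(-.146,0,.091)),
("side",D(220,190),(0,0,.057)),("side",D(166,456),hole(.698)),("side",D(326,449),hole(.349)),("side",D(574,366),hole(-.349)),("side",D(630,303),hole(-.698)),("side",D(450,235),(-.146,0,.091)),("side",D(317,45),(-.065,0,.135))]
def W(v,p): c,s=np.cos(v[2]),np.sin(v[2]); return np.array([v[0]+c*p[0]-s*p[1],v[1]+s*p[0]+c*p[1],p[2]])
r=least_squares(lambda v:np.concatenate([w2px(S[n],W(v,p))-u for n,u,p in P]),[.594,.221,-.84],loss="soft_l1")
print(r.x); print(np.round([w2px(S[n],W(r.x,p))-u for n,u,p in P],1).tolist())
np.save("fix.npy",r.x)
# roll in fixture frame
d=px2w(S["top"],(241.8,237),.04)[:2]-r.x[:2];c,s=np.cos(r.x[2]),np.sin(r.x[2]);print("roll fix",c*d[0]+s*d[1],-s*d[0]+c*d[1])
open("h.py","a").write('''
V=np.load("fix.npy")
def pose(q,lift,depth,tilt,dy=0,inpl=0,flip=1):
    """TCP pose: depth past ring centre along tool z; tilt = deg below horizontal"""
    a=V[2]-q; ex=np.array([np.cos(a),np.sin(a),0]); ey=np.array([-np.sin(a),np.cos(a),0]); ez=np.array([0,0,1.])
    t=np.radians(tilt); z=np.cos(t)*ex-np.sin(t)*ez; y=flip*ey; x=np.cross(y,z)
    o=R.from_matrix(np.c_[x,y,z]).as_quat()[[3,0,1,2]]
    p=np.array([V[0],V[1],0])-.146*ex+dy*ey+(.091+lift)*ez+depth*z
    return p,o
''')
import importlib,h; importlib.reload(h)
for tilt in(30,36,42,50,58):
  for fl in(1,-1):
    out=[]
    for a in[(0,0,-.10),(0,0,.02),(0,.018,.02),(.349,.018,.02),(.40,0,.02),(.349,0,-.1)]:
        p,o=h.pose(a[0],a[1],a[2],tilt,flip=fl); j=ik(p,o); out.append(None if j is None else np.round(j,2).tolist())
    print(tilt,fl,[o is not None for o in out],out[1],out[4])
```

```text
[ 0.59802898  0.22254284 -0.8323751 ]
[[-0.3, -0.3], [-0.2, 0.6], [0.4, 0.7], [-0.3, 0.2], [-0.2, 0.8], [-0.2, 0.1], [-0.4, 1.0], [-0.0, -1.9], [-0.3, -0.6], [-0.3, -0.4], [-0.1, -0.4], [-0.3, -0.2], [-0.6, -0.2], [-0.3, -0.2]]
roll fix -0.09558196136549346 0.18626915027320334
30 1 [True, True, True, True, True, True] [-1.37, 1.24, 0.5, 1.71, 0.7, 0.81, -0.98] [-1.17, 1.34, 0.46, 1.17, 0.39, 1.34, -0.78]
30 -1 [True, True, True, True, True, True] [-0.78, 1.22, -0.58, 1.68, 1.35, 1.64, 1.73] [-0.78, 1.32, -0.5, 1.14, 1.12, 1.8, 1.95]
36 1 [True, True, True, True, True, True] [-1.33, 1.18, 0.49, 1.74, 0.67, 0.74, -0.93] [-1.15, 1.28, 0.44, 1.22, 0.36, 1.25, -0.77]
36 -1 [True, True, True, True, True, True] [-0.76, 1.17, -0.58, 1.7, 1.33, 1.53, 1.76] [-0.72, 1.29, -0.59, 1.19, 1.13, 1.76, 1.92]
42 1 [True, True, True, True, True, True] [-1.29, 1.13, 0.47, 1.76, 0.64, 0.67, -0.86] [-1.12, 1.23, 0.41, 1.27, 0.34, 1.17, -0.75]
42 -1 [True, True, True, True, True, True] [-0.72, 1.13, -0.58, 1.73, 1.31, 1.42, 1.8] [-0.7, 1.24, -0.58, 1.24, 1.09, 1.65, 1.93]
50 1 [True, True, True, True, True, True] [-1.22, 1.07, 0.42, 1.78, 0.57, 0.59, -0.76] [-1.07, 1.16, 0.37, 1.34, 0.3, 1.06, -0.71]
50 -1 [True, True, True, True, True, True] [-0.67, 1.07, -0.59, 1.75, 1.27, 1.29, 1.86] [-0.65, 1.18, -0.59, 1.31, 1.04, 1.51, 1.94]
58 1 [True, True, True, True, True, True] [-1.13, 1.0, 0.36, 1.8, 0.5, 0.53, -0.63] [-1.01, 1.1, 0.31, 1.4, 0.25, 0.96, -0.67]
58 -1 [True, True, True, True, True, True] [-0.6, 1.03, -0.61, 1.77, 1.24, 1.16, 1.93] [-0.59, 1.13, -0.6, 1.37, 1.0, 1.38, 1.96]
```

Run:
```python
import cv2
from bench import *
from h import *
move_gripper(0.0,20)
reach(*pose(0,0,-.10,42)); print(read_time_s(),read_gripper_width(),read_wrist_force())
print(line_to(pose(0,0,.022,42)[0],vel=.06,until_force=4),read_time_s(),read_tool_pos(),pose(0,0,.022,42)[0],read_wrist_force())
s=snapshot("side"); a=cv2.resize(s["color"][200:330,290:460],None,fx=4,fy=4,interpolation=cv2.INTER_CUBIC); cv2.imwrite("pics/in.png",a)
```

```text
3.6667 0.00016965494640223456 [0.09044139 0.14673022 0.46867142]
False 5.85 [0.5107283  0.31873052 0.07638146] [0.51075827 0.31842379 0.07627913] [ 0.47230655 -0.42590171 -0.65483541]
```

View pics/in.png

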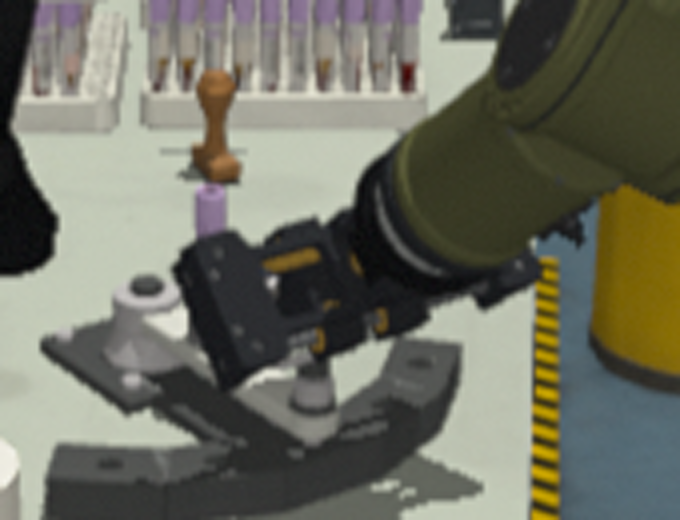

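The side view shows the fingers at the ring: the jaw hides the opening, the pin collar is visible at (315,385), and no force is felt. Now I'll lift with force feedback.

Run:
```python
from bench import *
from h import *
o=pose(0,0,.022,42)[1]
print(line_to(pose(0,.024,.022,42)[0],vel=.04,until_force=3.0),read_tool_pos()[2]-.0763,read_wrist_force(),read_time_s())
z0=read_tool_pos()[2]-.07628
for dz in(.005,.010,.014):
    print(line_to(pose(0,z0+dz,.022,42)[0],vel=.03,until_force=12),read_tool_pos()[2]-.0763,read_wrist_force(),read_time_s())
```

```text
True 0.01098160816405988 [-0.82036433  1.49418206 -1.94201839] 6.3
False 0.014929410733243623 [-2.87008476  1.08150556 -4.83850083] 6.6417
False 0.020530546115395232 [-3.95979489  2.8909947  -5.728055  ] 6.9583
False 0.024757731872451727 [-3.98643109  3.70199634 -6.44826769] 7.2417
```

Run:
```python
from bench import *
from h import *
L=.0265
line_to(pose(0,L,.022,42)[0],vel=.03,until_force=12); wait(.2); print(read_tool_pos()[2]-.0763,read_wrist_force())
for q in np.arange(.04,.281,.04):
    p,o=pose(q,L,.022,42); r=line_to(p,o,vel=.04,until_force=12)
    print(round(q,2),r,np.round(read_wrist_force(),1),read_time_s())
    if r:break
import cv2
s=snapshot("side"); cv2.imwrite("pics/sw_s.png",cv2.resize(s["color"][220:330,280:440],None,fx=4.5,fy=4.5,interpolation=cv2.INTER_CUBIC))
```

```text
0.02619194963649417 [-3.79152258  4.63122266 -7.22635516]
0.04 False [-2.6  3.9 -5.4] 7.975
0.08 False [-2.6  4.5 -7.2] 8.2583
0.12 False [-3.4  4.2 -7.3] 8.5417
0.16 False [-3.   4.6 -6.9] 8.825
0.2 False [-1.9  3.8 -6.6] 9.1083
0.24 False [-3.3  5.5 -6.5] 9.3917
0.28 False [-1.8  5.8 -7.3] 9.675
```

View pics/sw_s.png

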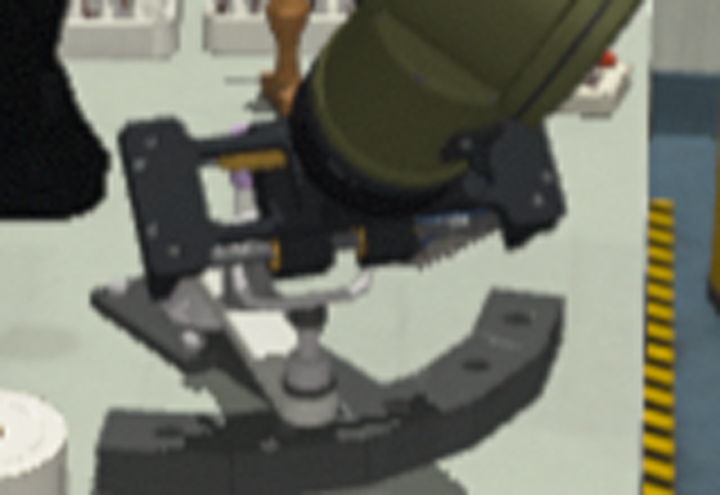

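The swing is carrying the arm along: the pin is raised at (310,340) and the arm end is at (310,405). I'll lower the fingers so the pin rides, then push on by the ring's side until it snaps in.

Run:
```python
from bench import *
from h import *
L=.0065
line_to(pose(.28,L,.022,42)[0],vel=.05); print(np.round(read_wrist_force(),1),read_time_s())
for q in np.arange(.30,.461,.02):
    p,o=pose(q,L,.022,42); r=line_to(p,o,vel=.03,until_force=5)
    f=read_wrist_force(); a=V[2]-q
    print(round(q,2),r,np.round(f,1),"lat",round(-f[0]*np.sin(a)+f[1]*np.cos(a),1),read_time_s())
    if r:break
import cv2
s=snapshot("side"); cv2.imwrite("pics/sn_s.png",cv2.resize(s["color"][220:330,280:440],None,fx=4.5,fy=4.5,interpolation=cv2.INTER_CUBIC))
```

```text
[-0.2 -0.6 -0.1] 10.275
0.3 False [-0.1  0.5  0.3] lat 0.1 10.525
0.32 False [ 1.  -0.3  0.1] lat 0.8 10.775
0.34 False [ 0.3 -0.1 -0.1] lat 0.2 11.025
0.36 False [-1.9 -0.2 -0.2] lat -1.8 11.275
0.38 False [-0.3 -0.7 -0.2] lat -0.6 11.525
0.4 False [-0.5  0.7 -0.7] lat -0.2 11.775
0.42 False [-0.7  0.1 -0. ] lat -0.6 12.025
0.44 False [-3.8  0.7  1.6] lat -3.4 12.275
0.46 False [-10.6   0.2   4.9] lat -10.2 12.525
```

View pics/sn_s.png

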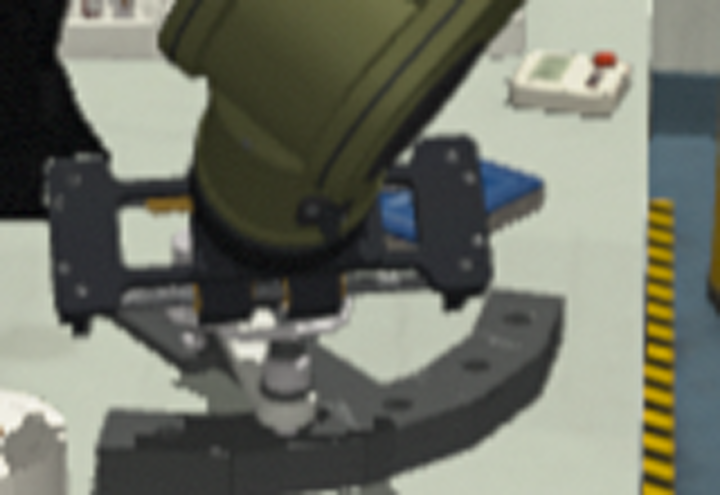

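The pin collar now sits low on the arm at (288,385) and the lateral force has reached 10 N, so the pin appears to be seated. I'll back off to the centre, withdraw and check.

Run:
```python
from bench import *
from h import *
import cv2
p,o=pose(.36,-.001,.022,42); print(line_to(p,o,vel=.06),np.round(read_wrist_force(),1))
p,o=pose(.36,-.001,-.10,42); print(line_to(p,vel=.06,until_force=4),np.round(read_wrist_force(),1),read_time_s())
p=np.array(read_tool_pos()); line_to(p+[-.08,.0,.12],vel=.15)
s=snapshot("side"); c=s["color"].copy()
for q in(0,.349):
    a=V[2]-q; e=np.array([np.cos(a),np.sin(a),0]); 
    for r,z in((.146,.091),(.065,.135)):
        u=w2px(s,np.array([V[0],V[1],z])-r*e); print(q,r,u); 
        if q: cv2.circle(c,tuple(int(round(k)) for k in u),1,(0,0,255),-1)
cv2.imwrite("pics/fin.png",cv2.resize(c[220:350,250:440],None,fx=4,fy=4,interpolation=cv2.INTER_CUBIC)); print(read_time_s(),read_wrist_force())
```

```text
False [-0.1  0.6  1.4]
False [-0.2  0.2  0.3] 15.1583
0 0.146 [364.01082407 278.53818575]
0 0.065 [342.06763774 246.92114407]
0.349 0.146 [341.90269081 282.91593953]
0.349 0.065 [332.534651   248.57736243]
16.3167 [-0.64456144 -0.40197588 -0.46119004]
```

View pics/fin.png

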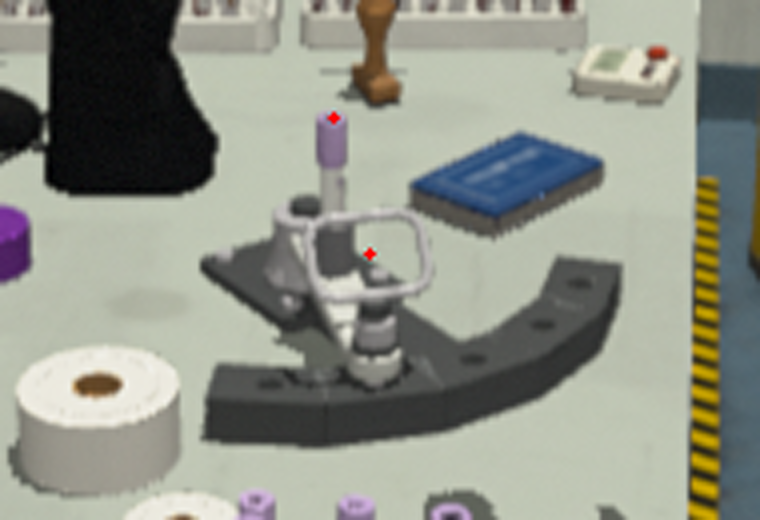

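The ring opening at (370,256) matches the predicted point for the neighbouring hole with the pin home. The other things on the bench that show here look undisturbed, and the robot is clear.

```bash
python3 -c "
from bench import *
print(sign_off())"
```

```text
the job is handed in; nothing more can be done
None
```

I hooked the ring from beneath, lifted the pin and swung the arm one hole towards the white label roll (the fixture's +y side). By the last camera check the pin was fully home, and I handed the job in at about 16 s with the robot clear; no verdict was returned.

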